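# Gauge a button tube and show its cap to the inspection camera

### The arm

A 6-joint arm with a two-finger parallel gripper is mounted at the origin on a cart in front of the work surface, level with it; the furniture and walls round the work are solid. World frame = base frame: x ahead of the robot, y to its left, z up, the work surface at z = 0. Lengths are in m, angles in rad, forces in N, time in s.
With the tool pointing down it reaches from about 0.375 to 0.9 m from the base axis. Payload 3.1 kg.
Tool frame: the origin (TCP) lies at the very end of the fingers, on their centre line; the grasp point (between the pads) lies 19 mm behind it (grip_depth is the distance from the TCP to the grasp point, in m); z points along the fingers, y is the line along which they close (so a half turn about z gives the same grasp; the last joint's range is limited). The gripper opens to 85 mm and grips with 20 to 120 N. Pads are 22 mm wide; open, the fingers measure 114 mm over their backs; the gripper's body (76 mm by 85 mm) begins 54 mm behind the grasp point. The pads swing forward as they close: fully open they stand 13 mm farther back than shut.
Start: joints at [1.127, 0.527, 1.433, -0, 1.181, -0.178], TCP at [0.164, 0.603, 0.194] pointing down, gripper open.
Joint ranges: [-3.08, 3.08], [-0.75, 2.2], [0.22, 2.44], [-1.43, 4.57], [0, 2.65], [-2.85, 2.85]. Speed limits (rad/s): [2.79, 2.79, 3.14, 3.14, 3.14, 3.14].

### API

Orientations are given as a unit quaternion [x, y, z, w].
In Python, from station import * gives the robot as it stands.
- The arm moves only by the tool apply_moves, never from a script. Its argument "plan" is a list of rows, each a list of 7 numbers: the shift along the tool's x, y, z in m, then the turn, a rotation vector about the tool's x, y, z in rad, then the gripper command: -1 is fully open, 1 is shut, values between are in proportion. In form: [[dx, dy, dz, wx, wy, wz, jaw], ...]. A call has 1 to 8 rows; each row shifts and turns the commanded pose from where the row before left it, along the tool's axes as they then stand; what a row does not reach is not made up. A row lasts 1/8 s, in which the tool goes at most 62.5 mm and 10.7 degrees, less where a joint would pass 70% of its speed; a pose out of reach is approached as far as the arm can. A call is refused whole if a number of a shift passes 0.0625 or a number of a turn 0.188, either way. A call with a gripper value outside its range is refused whole. The fingers move at their own pace and stop on an object; "force" is the grip in N (left out, the last holds). Time passes only in rows, so rows that do not move let the fingers close. It gives the time, the measured TCP pose, the force, the opening and the grip force at its end, in the units of the state.
- sense(): the state, without advancing time (a new reading comes with each control period).
- snapshot(name): name is "scene" or "top"; returns the picture (400x640x3 uint8, red, green, blue); there is no depth.
- calibration(name): a dict with "camera_matrix" (3x3 intrinsics, pixels), "k1" (the pictures are not rectified: a ray, as slopes to the right and down, at radius r is drawn at 1 + k1 r^2 times it, then the intrinsics apply), "R" (3x3) and "t" (3): a world point X has camera coordinates R X + t. Camera axes: x right, y down, z forward; pixel columns grow to the right and rows downward; lengths in m; the calibration is good to about 2 mm. A picture is of the moment at which its call begins. calibration takes no time and is no camera call.
- sign_off(): hands the job in; it is judged then, once.
The state is a dict: "t": time; "q": joint angles; "qd": joint speeds; "tau": joint torques, N m; "tcp_pos": TCP position; "tool_rot": TCP orientation; "force": force on the tool from outside, world axes, zero at the start; "ft_torque": the same for the moment, N m; "finger_gap": opening from 0.0 (shut) to 1.0 (fully open); "gripper_force": force on a finger pad.
Only numpy, scipy, OpenCV 4.12 (cv2) and the standard library are available. Lean on these libraries where they do the work, as an engineer would, in place of code of your own. Each camera call takes 0.05 s, during which the arm holds its last target. There are 200 camera calls.

### The job

Check the tube of buttons that lies in the height gauge: press the gauge's plunger gently down by its knob until the foot rests on the tube, and let it spring fully back up with the tube still lying in its cradle. Then take the tube out and hold it in the air in front of the inspection camera, with its cap towards the lens, the end of the cap 8 cm from the lens in the middle of its view and the whole tube in line with the camera's slanting line of sight. Finish while still holding it there steadily, and leave the other things on the table alone.

Things in the scene. Friction and masses are not known exactly. Their poses are not given: they have to be found in the camera images.
- gauge: Height gauge, fixed to the table; origin on the table under the cradle's middle, its level x axis runs along the cradle. Dark base plate x -130 to +70 mm, 60 mm wide, 12 mm thick. An aluminium column (x -120 to -90 mm, 36 mm wide) carries an arm 30 mm wide, at heights 115 to 133 mm, reaching to x = -49 mm over the tube's tail end; the upright plunger runs through it at x = -62 mm.
- cradle_mid (a point): Middle of the gauge's cradle on the axis of the tube lying in it, 50 mm above the table. Two steel V-blocks, 12 mm long, 34 mm wide, 47 mm high, at gauge x = -62 and +45 mm carry the tube; between them fingers have room on either side. Cap end at +x, where the way is open: lift 25 mm so that the fingers clear the block, then draw the tube out along +x from under foot and arm.
- gauge_foot (a joint): Travel of the plunger in m: 0 = fully up (sprung), growing downwards, stop at 0.053. Its round foot (14 mm wide) is 107 mm above the table at 0 and meets the top of the tube in the cradle at about 0.045. The spring needs about 1 N to start and 3 N at 0.045.
- foot_knob (a point): Centre of the top of the plunger's round black knob (28 mm wide, 15 mm high); 202 mm above the table when up. It is pushed straight down with the closed fingertips.
- tube: The clear button tube in the gauge's cradle (a like tube lies loose on the table). 143 mm long, body 23.6 mm thick, cap 27 mm thick, 25 to 50 g. Origin: at mid-length, 12.5 mm beneath the axis; y runs along the tube, -y to the cap (cap y -53 to -68 mm, with a button on its end to -71; tail end +72 mm). In the cradle -y lies along the gauge's +x. Seize it across the body.
- tube_cap (a point): Point on the tube's axis at the outer end of the cap, 70 mm from mid-length (tube frame 0, -70, 13 mm).
- cam_head: Head of the inspection camera (grey box 60x46x46 mm with a round lens barrel), on a fixed stand with a round foot of 80 mm and a post. Origin: on the line of sight at the top of the post, 270 mm above the table. Its line of sight runs along its own -x axis, which slants 0.436 rad (25 degrees) downwards towards the robot's side.
- lens (a point): Centre of the lens's front, at x = -75 mm in the camera head's frame, about 238 mm above the table.
- show_point (a point): The point in the air on the line of sight 80 mm in front of the lens (x = -155 mm in the camera head's frame), where the end of the cap is to be shown.
- cam_stand: Foot and post of the camera stand, fixed; origin in the middle of its underside.
- spare_tube: Bystander: another button tube, lying on the table, 143 mm long, 27 mm thick. Origin: under its middle.
- marker_0: Bystander: felt marker lying, 132 mm long, 14 mm thick. Origin: under its middle.
- marker_1: Bystander: a second felt marker lying, 132 mm long, 14 mm thick. Origin: under its middle.
- stamp: Bystander: hand stamp with a knob, 28x44x55 mm. Origin: under its middle.
- pin_tin: Bystander: round tin, 62 mm wide, 25 mm high. Origin: under its middle.
- tape_measure: Bystander: round tape measure, 52x69x20 mm. Origin: under its middle.
- reel_a: Bystander: thread reel standing, 29 mm wide, 46 mm high. Origin: under its middle.
- reel_b: Bystander: thread reel standing, 29 mm wide, 52 mm high. Origin: under its middle.
- snap_press: Obstacle, fixed: green hand press on the table between gauge and camera; origin under its middle on the table. Base plate x -87 to +128 mm, y -62 to +62 mm, 24 mm high; head about 30 mm wide, x -36 to +99 mm, 235 mm high; red lever at y -51 to -25 mm rises forward to a grip over x -127 to -68 mm at heights 334 to 425 mm. Carry the tube round its front (-x) side.
- cash_box: Obstacle, fixed: blue cash box left of the gauge, 169 mm in x, 209 mm in y, 87 mm high; origin under its middle on the table.

How it is judged:
By the outcome, as a careful person would: the job done as asked, in the order asked, and still so for the second after the job is handed in, while the arm keeps its last pose, push and grip.
It also fails if it takes over 54 s, if anything falls off the work surface, if the arm or the gripper's body presses on something with over 40 N, if the wrist force passes 120 N, or if a joint passes its speed limit or range.

## Working session

There is one attempt and no reset: what is moved stays moved. The work goes in short steps, Python scripts to look and compute and a tool call to move; the robot and the scene stay as the last step left them, time stands still between calls to the robot, and variables do not carry over. Pictures are saved under pics/ and viewed, at most 10 in all, crops included, and the job is handed in when it is done.

Besides the shell and the picture viewer there is one more tool, called after "Emit:" by a JSON object that holds its "api" and its "payload". apply_moves: Moves the arm, as the interface text tells. Its arguments: {"type":"object","properties":{"plan":{"type":"array"},"force":{"type":"number"}},"required":["plan"]}

```bash
ls; mkdir -p pics; python3 - <<'E'
from station import *
import cv2
for n in("scene","top"):
    cv2.imwrite(f"pics/{n}0.png",snapshot(n)[:,:,::-1])
    c=calibration(n);print(n,c)
print(sense())
E
```

```text
pics
scene {'camera_matrix': array([[409.84418136,   0.        , 321.49428355],
       [  0.        , 409.84418136, 196.40934928],
       [  0.        ,   0.        ,   1.        ]]), 'k1': -0.04239049357325864, 'R': array([[-0.90778021, -0.4194434 , -0.00152614],
       [-0.27578459,  0.59960022, -0.75128053],
       [ 0.31603473, -0.68157671, -0.65998124]]), 't': array([0.49621715, 0.32148316, 0.96049561])}
top {'camera_matrix': array([[469.51869364,   0.        , 313.75821951],
       [  0.        , 469.51869364, 202.90667419],
       [  0.        ,   0.        ,   1.        ]]), 'k1': -0.07265979659395394, 'R': array([[ 0.00525137, -0.99989222, -0.0137106 ],
       [-0.98819565, -0.00308971, -0.15316598],
       [ 0.15310711,  0.01435309, -0.98810536]]), 't': array([-0.01572907,  0.60938422,  1.2620795 ])}
{'t': 0.1, 'q': array([ 1.12645256e+00,  5.28426471e-01,  1.43378104e+00,  2.04241990e-05,
        1.18136923e+00, -1.78522682e-01]), 'qd': array([-0.00105743, -0.0021846 , -0.00216998,  0.00057471,  0.00041284,
        0.00052015]), 'tau': array([-4.20668044e-06, -4.43299985e+01, -1.78585374e+01, -1.91330923e-04,
        3.84925937e-03, -1.12081659e-05]), 'tcp_pos': array([0.16385683, 0.60240125, 0.19309661]), 'tool_rot': array([ 1.32523357e-01,  9.91179386e-01, -9.41428256e-04, -3.12974649e-04]), 'force': array([-0.40270616, -0.56975164, -1.01966018]), 'ft_torque': array([ 0.0117641 ,  0.03526436, -0.00569623]), 'gripper_force': 0.0, 'finger_gap': 0.9990180736295028}
```

View pics/scene0.png

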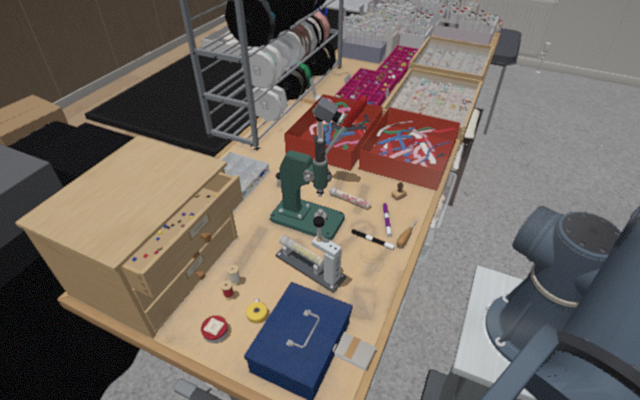

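View pics/top0.png

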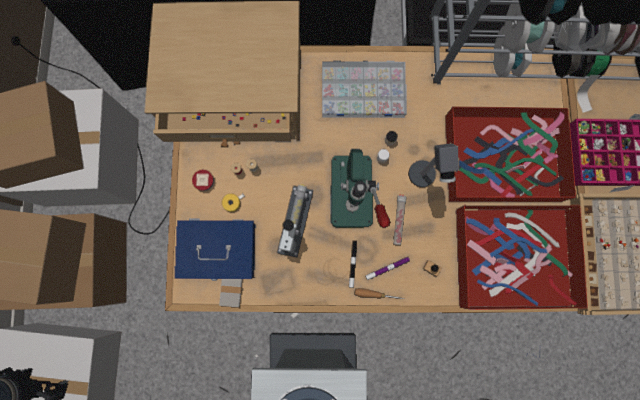

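The scene and top views show the gauge at top (295,220), with its column at the robot-side end and the cap pointing up and away. The camera head is at top (446,160) and the press at (352,190). Next I'll zoom in on these.

```bash
python3 - <<'E'
import cv2
a=cv2.imread("pics/top0.png")[140:265,270:470]
cv2.imwrite("pics/c1.png",cv2.resize(a,None,fx=4,fy=4,interpolation=cv2.INTER_CUBIC))
a=cv2.imread("pics/scene0.png")[90:290,260:360]
b=cv2.resize(a[110:],None,fx=4,fy=4,interpolation=cv2.INTER_CUBIC)
a=cv2.resize(a[:90],None,fx=4,fy=4,interpolation=cv2.INTER_CUBIC)
import numpy as np
cv2.imwrite("pics/c2.png",np.hstack([a,b]))
E
```

```text
(no output)
```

View pics/c1.png

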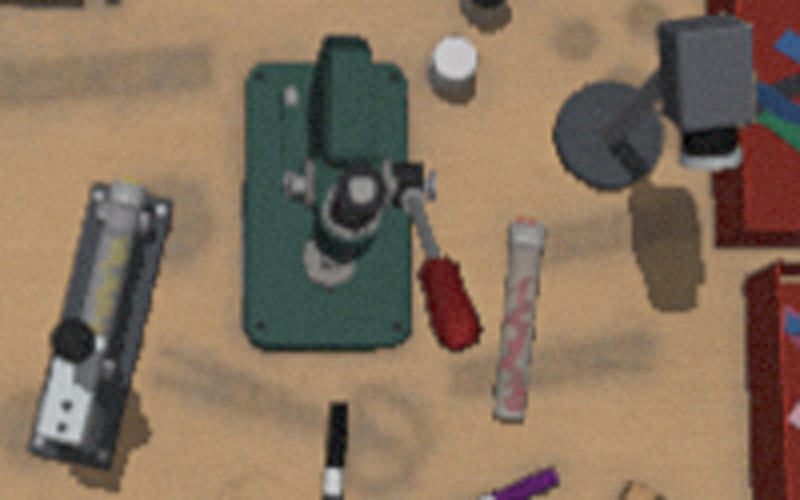

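View pics/c2.png

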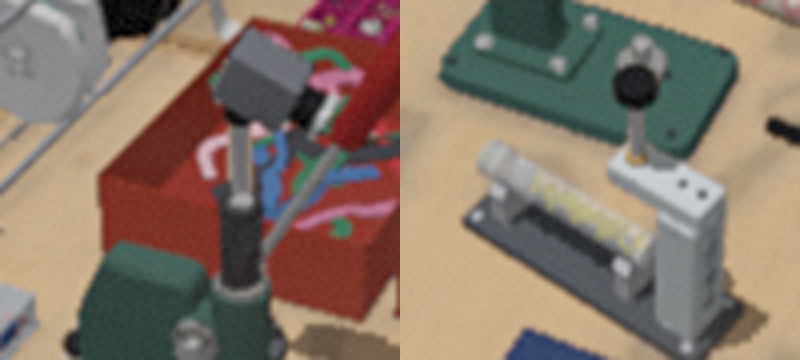

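Readings from the crops:
- **c1 (4x, offset 270,140):** base-plate corners are at (95,185), (170,200), (105,467) and (30,452). The knob is at (73,340), the stand foot at (610,135), the head box corners at about (660,22), (747,15), (752,125) and (680,130), and the lens ring at (710,160).
- **c2:** in the left half (4x, offset 260,90) the head box is near (265,75) and the lens near (325,115). In the right half (4x, offset 260,200 after subtracting 400) the knob is at (635,86), and the plate corners are at (462,220) and (688,358).

```bash
cat > h.py <<'E'
import numpy as np, cv2
from scipy.optimize import least_squares
from scipy.spatial.transform import Rotation as Ro
from station import *
C={n:calibration(n) for n in("scene","top")}
def proj(n,X):
    c=C[n];K=c["camera_matrix"];p=np.atleast_2d(X)@c["R"].T+c["t"];s=p[:,:2]/p[:,2:]
    s=s*(1+c["k1"]*(s**2).sum(1,keepdims=True));return s*[K[0,0],K[1,1]]+[K[0,2],K[1,2]]
def ray(n,px):
    c=C[n];K=c["camera_matrix"];d=(np.array(px,float)-[K[0,2],K[1,2]])/[K[0,0],K[1,1]];s=d.copy()
    for _ in range(9): s=d/(1+c["k1"]*(s@s))
    return -c["R"].T@c["t"], c["R"].T@np.r_[s,1]
def onz(n,px,z):
    o,d=ray(n,px);return o+d*(z-o[2])/d[2]
def T(u,v):return(270+u/4,140+v/4)
def S1(u,v):return(260+u/4,90+v/4)
def S2(u,v):return(160+u/4,200+v/4)
def fit(F,frame,p0,w=None):
    f=lambda p:np.concatenate([(proj(n,frame(p,np.array(b)))[0]-px) for n,px,b in F])
    r=least_squares(f,p0,loss="soft_l1");return r.x,r.fun.reshape(-1,2).round(1)
def gframe(p,b):
    c,s=np.cos(p[2]),np.sin(p[2]);return np.array([p[0]+c*b[0]-s*b[1],p[1]+s*b[0]+c*b[1],b[2]])
TILT=Ro.from_euler('y',-0.436)  # placeholder sign, checked below
def cframe(p,b): # head -x axis slants down
    R=Ro.from_euler('z',p[2])*Ro.from_euler('y',-0.436)
    return np.array([p[0],p[1],.27])+R.apply(b)
E
cat > m.py <<'E'
from h import *
F=[("top",T(95,185),(.07,.03,.012)),("top",T(170,200),(.07,-.03,.012)),("top",T(105,467),(-.13,-.03,.012)),("top",T(30,452),(-.13,.03,.012)),
("top",T(73,340),(-.062,0,.198)),("scene",S2(635,86),(-.062,0,.1945)),("scene",S2(462,220),(.07,.03,.012)),("scene",S2(688,358),(-.13,.03,.012))]
x,r=fit(F,gframe,[.5,.05,-.2]);print("gauge",x,r.tolist())
print("head check",cframe([0,0,0],np.array([-.075,0,0])))
print("foot",onz("top",T(610,135),.008))
f,px=ray("top",T(710,160)),None
for t in [(660,22),(747,15),(752,125),(680,130)]: print(onz("top",T(*t),.3 if t[1]<50 else .28))
print("lens",onz("top",T(710,162),.24),onz("scene",S1(325,115),.24))
E
python3 m.py
```

```text
gauge [ 0.59146078  0.03403954 -0.22587809] [[-0.8, -1.1], [0.7, -0.2], [0.7, 1.1], [-1.2, -0.0], [-0.5, 0.0], [0.1, -0.7], [-0.6, -1.7], [1.1, 0.6]]
head check [-0.06798361  0.          0.23832622]
foot [ 0.70208199 -0.32779324  0.008     ]
[ 0.7041778  -0.29394963  0.3       ]
[ 0.70866708 -0.34441731  0.3       ]
[ 0.64856706 -0.35032828  0.28      ]
[ 0.64539304 -0.30818444  0.28      ]
lens [ 0.63480582 -0.33595019  0.24      ] [ 0.63457603 -0.33273506  0.24      ]
```

```bash
python3 - <<'E'
import cv2,numpy as np
a=cv2.imread("pics/top0.png")[140:190,405:460]
b=cv2.imread("pics/scene0.png")[92:142,308:348]
cv2.imwrite("pics/c3.png",np.hstack([cv2.resize(i,None,fx=8,fy=8,interpolation=cv2.INTER_CUBIC) for i in(a,b)]))
E
```

```text
(no output)
```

View pics/c3.png

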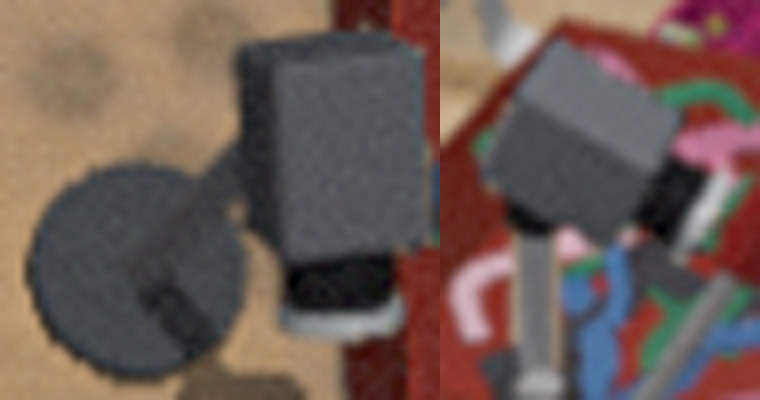

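```bash
cat > m2.py <<'E'
from h import *
T8=lambda u,v:(405+u/8,140+v/8); S8=lambda u,v:(308+(u-440)/8,92+v/8)
P=[("top",T8(277,58),0,1,1),("top",T8(422,45),0,-1,1),("top",T8(425,245),1,-1,1),("top",T8(287,252),1,1,1),("top",T8(240,45),0,1,-1),
("scene",S8(515,95),0,1,1),("scene",S8(563,40),0,-1,1),("scene",S8(685,115),1,-1,1),("scene",S8(642,168),1,1,1),("scene",S8(488,172),0,1,-1),("scene",S8(610,232),1,1,-1)]
def f(p):
    r=[proj(n,cframe(p,np.array([p[3]-.06*fr,.023*sy,.023*sz])))[0]-px for n,px,fr,sy,sz in P]
    return np.concatenate(r)
for free in (1,):
    s=least_squares(f,[.7,-.33,.1,.015],loss="soft_l1");print(s.x,f(s.x).reshape(-1,2).round(1).tolist())
foot=onz("top",T8(137,270),.006);print("foot",foot)
# a and X,Y trade: combine with foot = origin
g=lambda p:np.r_[f(p),(proj("top",[p[0],p[1],.006])[0]-T8(137,270))*1.5]
s=least_squares(g,[.7,-.33,.1,.015],loss="soft_l1");print(s.x,g(s.x).reshape(-1,2).round(1).tolist())
for x in(-.075,-.155):print(cframe(s.x,np.array([x,0,0])))
print(proj("top",cframe(s.x,np.array([-.075,0,.0175]))),T8(345,335),proj("top",cframe(s.x,np.array([-.075,0,0]))))
E
python3 m2.py
```

```text
[ 7.14014897e-01 -3.28905683e-01  9.95355373e-02 -5.76467413e-05] [[0.1, 0.3], [1.5, 0.1], [1.3, 0.4], [-0.7, 1.3], [-0.7, -1.2], [-0.2, -1.1], [-1.1, -1.2], [0.7, -0.2], [1.4, 0.4], [-2.8, 0.7], [-1.0, 3.6]]
foot [ 0.70251711 -0.32714211  0.006     ]
[ 0.70349322 -0.32750257  0.09837945  0.00982151] [[-0.4, 0.4], [1.1, 0.3], [0.9, 0.7], [-1.2, 1.6], [-1.3, -1.1], [-0.1, -1.9], [-0.9, -2.1], [0.9, -1.0], [1.6, -0.3], [-2.7, -0.1], [-0.8, 2.9], [0.2, -0.5]]
[ 0.63583833 -0.33417998  0.23832622]
[ 0.56367311 -0.34130255  0.20454086]
[[448.76543852 181.92103017]] (448.125, 181.875) [[446.5648995  180.21414461]]
```

```bash
cat >> h.py <<'E'
G=np.array([.5915,.034,-.226]); H=np.array([.7035,-.3275,.098])
def gp(x,y,z): return gframe(G,np.array([x,y,z]))
def rot(cap): # tool with x = -cap direction, y level
    c=np.array(cap)/np.linalg.norm(cap); x=-c; y=np.cross([0,0,-1],x); y/=np.linalg.norm(y)
    return Ro.from_matrix(np.c_[x,y,np.cross(x,y)])
RG=rot(gp(1,0,0)-gp(0,0,0))
sight=cframe(H,np.array([-1,0,0]))-cframe(H,np.zeros(3)); RS=rot(-sight)
def cur():
    s=sense();return s["tcp_pos"],Ro.from_quat(s["tool_rot"])
def plan(p1,R1,n,jaw,p=None,R=None):
    if p is None:p,R=cur()
    p0,R0=p,R;rv=(R0.inv()*R1).as_rotvec();rows=[]
    for i in range(1,n+1):
        pt=p0+(p1-p0)*i/n;Rt=R0*Ro.from_rotvec(rv*i/n)
        d=R.inv().apply(pt-p).round(3);w=(R.inv()*Rt).as_rotvec().round(3)
        rows.append([*d.tolist(),*w.tolist(),jaw]);p=p+R.apply(d);R=R*Ro.from_rotvec(w)
    for k in range(0,n,8):print(str(rows[k:k+8]).replace("-0.0,","0,"))
    return p,R
E
python3 - <<'E'
from h import *
c=lambda u,v:onz("top",T(u,v),.024).round(3)
print("press base",c(245,65),c(408,65),c(412,350),c(243,348))
print("knob",gp(-.062,0,.202),"top-knob-ray",onz("top",T(73,340),.2).round(4),"cap",gp(.07,0,.05),onz("top",T(127,183),.055).round(4))
print(RG.as_matrix().round(2).tolist())
p,R=cur();k=gp(-.062,0,0)
p,R=plan(p+[0.02,-.06,.09],R,3,1)
plan(np.r_[k[:2],.24],RG,13,1,p,R)
E
```

```text
press base [ 0.749 -0.063  0.024] [ 0.75  -0.18   0.024] [ 0.543 -0.18   0.024] [ 0.545 -0.061  0.024]
knob [0.53107663 0.04789302 0.202     ] top-knob-ray [0.5309 0.0466 0.2   ] cap [0.65971994 0.01831433 0.05      ] [0.6565 0.0204 0.055 ]
[[-0.97, 0.22, 0.0], [0.22, 0.97, 0.0], [0.0, 0.0, -1.0]]
[[-0.012, -0.018, -0.03, 0.0, 0.0, 0.0, 1], [-0.011, -0.017, -0.03, 0.0, 0.0, 0.0, 1], [-0.012, -0.018, -0.03, 0.0, 0.0, 0.0, 1]]
[[-0.036, -0.03, 0.003, 0, 0, -0.003, 1], [-0.035, -0.029, 0.004, 0, 0, -0.003, 1], [-0.036, -0.03, 0.003, 0, 0, -0.003, 1], [-0.036, -0.03, 0.003, -0.001, 0, -0.003, 1], [-0.035, -0.03, 0.004, 0.0, 0, -0.003, 1], [-0.035, -0.031, 0.003, 0.0, 0, -0.003, 1], [-0.035, -0.03, 0.003, 0, 0, -0.003, 1], [-0.036, -0.03, 0.004, 0, 0, -0.004, 1]]
[[-0.035, -0.031, 0.003, 0, 0, -0.003, 1], [-0.035, -0.031, 0.003, 0, 0, -0.003, 1], [-0.034, -0.03, 0.004, -0.001, 0, -0.003, 1], [-0.035, -0.031, 0.003, 0.0, 0, -0.003, 1], [-0.035, -0.031, 0.003, 0.0, 0, -0.003, 1]]
```

Emit:
{"api": "apply_moves", "payload": {"plan": [[-0.012,-0.018,-0.03,0,0,0,1],[-0.011,-0.017,-0.03,0,0,0,1],[-0.012,-0.018,-0.03,0,0,0,1],[-0.036,-0.03,0.003,0,0,-0.003,1],[-0.035,-0.029,0.004,0,0,-0.003,1],[-0.036,-0.03,0.003,0,0,-0.003,1],[-0.036,-0.03,0.003,0,0,-0.003,1],[-0.035,-0.03,0.004,0,0,-0.003,1]]}}

```text
t: 1.1
tcp_pos: [0.3183, 0.3516, 0.2667]
tool_rot: [0.125, 0.992, -0.0, -0.0]
force: [0.6, -0.5, 0.3]
finger_gap: 0.001
gripper_force: 0.0
```

Emit:
{"api": "apply_moves", "payload": {"plan": [[-0.035,-0.031,0.003,0,0,-0.003,1],[-0.035,-0.03,0.003,0,0,-0.003,1],[-0.036,-0.03,0.004,0,0,-0.004,1],[-0.035,-0.031,0.003,0,0,-0.003,1],[-0.035,-0.031,0.003,0,0,-0.003,1],[-0.034,-0.03,0.004,0,0,-0.003,1],[-0.035,-0.031,0.003,0,0,-0.003,1],[-0.035,-0.031,0.003,0,0,-0.003,1]]}}

```text
t: 2.1
tcp_pos: [0.532, 0.0472, 0.2405]
tool_rot: [0.113, 0.994, 0.0, -0.0]
force: [0.0, 1.0, 0.4]
finger_gap: -0.002
gripper_force: 0.0
```

```bash
python3 - <<'E'
from h import *
s=sense();print(s["t"],s["tcp_pos"],s["force"],s["finger_gap"],s["q"].round(2))
k=gp(-.062,0,0);plan(np.r_[k[:2],.215],RG,2,1)
for n,b in(("top",(120,60,340,220)),("scene",(270,160,380,290))):
    im=snapshot(n)[:,:,::-1];cv2.imwrite(f"pics/{n}1.png",im)
a=cv2.resize(cv2.imread("pics/top1.png")[150:270,240:340],None,fx=4,fy=4,interpolation=2)
b=cv2.resize(cv2.imread("pics/scene1.png")[170:290,270:370],None,fx=4,fy=4,interpolation=2)
cv2.imwrite("pics/c4.png",np.hstack([a,b]))
E
```

```text
2.1 [0.53196104 0.04721207 0.24053266] [0.03099798 0.96984413 0.41958061] -0.0018607860898620064 [-0.12  0.35  1.6   0.    1.19 -1.47]
[[0.0, 0.0, 0.013, 0.0, 0, 0.0, 1], [0.001, 0.0, 0.013, 0.0, -0.001, 0.0, 1]]
```

View pics/c4.png

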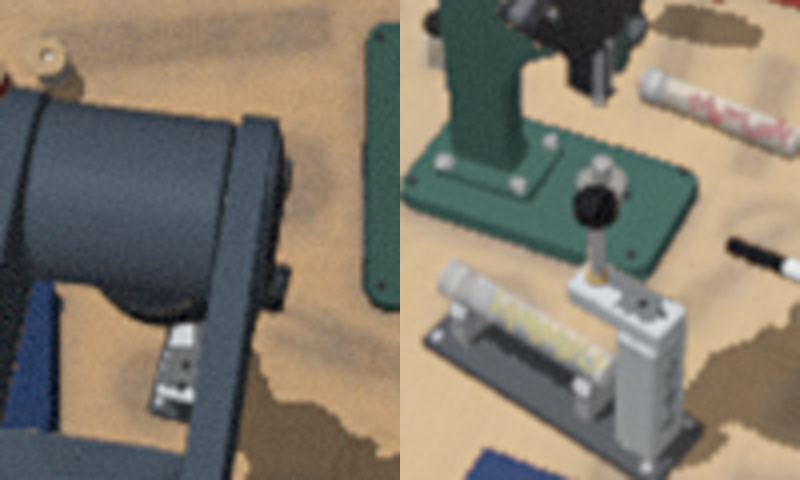

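Closed fingertips hang right over the knob: tip (600,100), knob (597,205) in the scene half. Pressing down now.

Emit:
{"api": "apply_moves", "payload": {"plan": [[0,0,0.015,0,0,0,1],[0,0,0.014,0,0,0,1],[0,0,0.008,0,0,0,1],[0,0,0.006,0,0,0,1],[0,0,0.006,0,0,0,1],[0,0,0.006,0,0,0,1]]}}

```text
t: 2.95
tcp_pos: [0.5318, 0.0486, 0.1859]
tool_rot: [0.113, 0.994, -0.0, 0.0]
force: [0.5, 0.2, -0.5]
finger_gap: 0.002
gripper_force: 0.0
```

Emit:
{"api": "apply_moves", "payload": {"plan": [[0,0,0.006,0,0,0,1],[0,0,0.006,0,0,0,1],[0,0,0.006,0,0,0,1],[0,0,0.003,0,0,0,1],[0,0,0,0,0,0,1]]}}

```text
t: 3.58
tcp_pos: [0.5314, 0.0485, 0.1648]
tool_rot: [0.113, 0.994, -0.0, -0.0]
force: [1.1, 0.1, 0.0]
finger_gap: -0.005
gripper_force: 0.0
```

```bash
python3 - <<'E'
from h import *
s=sense();print(s["force"],s["tcp_pos"])
im=snapshot("scene")[:,:,::-1];cv2.imwrite("pics/s2.png",cv2.resize(im[170:290,270:370],None,fx=4,fy=4,interpolation=2))
E
```

```text
[1.08102426 0.09436448 0.00551305] [0.53135095 0.04849906 0.1648187 ]
```

View pics/s2.png

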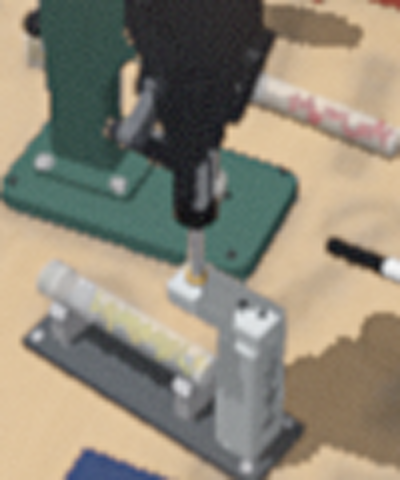

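```bash
python3 - <<'E'
from h import *
f=lambda X:((proj("scene",X)[0]-[270,170])*4).round(0)
print("tcp",f(sense()["tcp_pos"]),"knobtop up",f(gp(-.062,0,.202)),"knob mid",f(gp(-.062,0,.1945)),"knob bottom",f(gp(-.062,0,.187)), "pressed mid",f(gp(-.062,0,.157)))
print("foot up",f(gp(-.062,0,.107)),"foot dn",f(gp(-.062,0,.070)),"armtop",f(gp(-.062,0,.133)))
E
```

```text
tcp [194. 239.] knobtop up [195. 194.] knob mid [195. 203.] knob bottom [195. 212.] pressed mid [196. 247.]
foot up [196. 303.] foot dn [196. 342.] armtop [196. 274.]
```

```bash
python3 - <<'E'
from h import *
print("start tcp px",proj("scene",[.164,.602,.193]),"tcp img1",proj("scene",[.532,.0472,.2405]))
a=cv2.imread("pics/scene0.png").astype(int)
b=cv2.imread("pics/scene1.png").astype(int)
c=snapshot("scene")[:,:,::-1].astype(int)
cv2.imwrite("pics/scene2.png",c)
A=np.abs(b-a).max(2)>40
for r in range(170,232,2): print(r,''.join('#' if x else '.' for x in A[r,290:350]))
x=[cv2.resize(i[170:235,295:345].astype(np.uint8),None,fx=8,fy=8,interpolation=2) for i in(b,c)]
cv2.imwrite("pics/c5.png",np.hstack(x))
E
```

```text
start tcp px [[399.27071156 601.34012857]] tcp img1 [[318.4844697  206.19220017]]
170 .....##..#####.########...............###...................
172 ........####...##..#####....................................
174 ........###....#########....................................
176 .......#......##########....................................
178 .............###########....................................
180 ...............########.........#...........................
182 ...................#####....................................
184 .....................###.....##.............................
186 ......................###....##.............................
188 ......................#####..##.##..........................
190 ......................######....##..........................
192 .......................####.###.............................
194 ...........................#................................
196 ............................................................
198 ............................................................
200 .......................................
[... 414 characters left out ...]
4 ............................................................
216 ............................................................
218 ............................................................
220 ............................................................
222 ............................................................
224 ............................................................
226 ............................................................
228 ............................................................
230 ............................................................[ WARN:0@2.430] global loadsave.cpp:1063 imwrite_ Unsupported depth image for selected encoder is fallbacked to CV_8U.
```

View pics/c5.png

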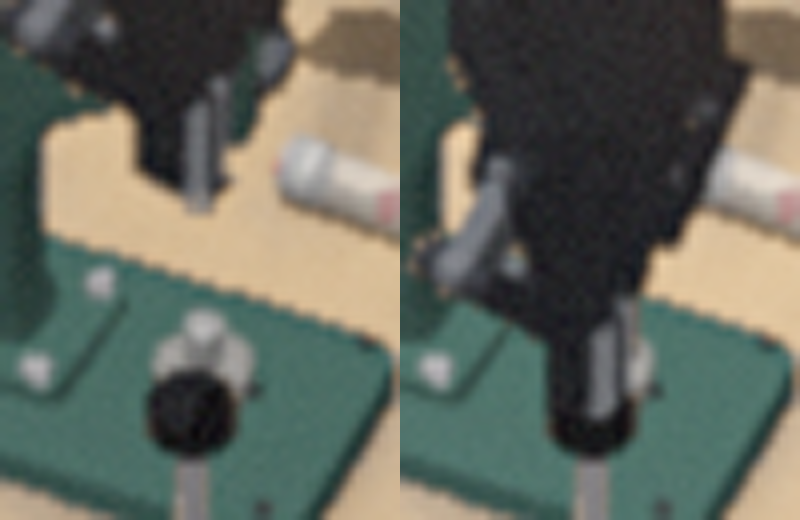

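The fingertips are only just at the knob, with the tip at about (600,415) in the right half and the knob top still up. They sit higher than the reported TCP suggests, so I'll feel down slowly.

Emit:
{"api": "apply_moves", "payload": {"plan": [[0,0,0.004,0,0,0,1],[0,0,0.004,0,0,0,1],[0,0,0,0,0,0,1]]}}

```text
t: 4.05
tcp_pos: [0.5318, 0.0485, 0.1568]
tool_rot: [0.113, 0.994, 0.0, 0.0]
force: [-0.4, 0.2, 0.7]
finger_gap: -0.003
gripper_force: 0.6
```

Emit:
{"api": "apply_moves", "payload": {"plan": [[0,0,0.004,0,0,0,1],[0,0,0.004,0,0,0,1],[0,0,0,0,0,0,1]]}}

```text
t: 4.42
tcp_pos: [0.5317, 0.0485, 0.1487]
tool_rot: [0.113, 0.994, -0.0, 0.0]
force: [1.1, -0.0, 2.0]
finger_gap: 0.005
gripper_force: 0.8
```

```bash
python3 - <<'E'
from h import *
s=sense();print(s["force"],s["tcp_pos"],s["q"].round(3),s["finger_gap"])
c=snapshot("scene")[:,:,::-1]; cv2.imwrite("pics/scene3.png",c)
# rod visible length: rows of black->rod transition at col 319
for n in("scene1","scene2","scene3"):
    i=cv2.cvtColor(cv2.imread(f"pics/{n}.png"),6);print(n,i[214:244,318:320].mean(1).astype(int).tolist())
E
```

```text
[ 1.09406828 -0.00351442  2.00852809] [0.53168816 0.04845923 0.14873279] [-0.119  0.467  1.708 -0.     0.966 -1.463] 0.004567374012376304
scene1 [124, 117, 67, 32, 31, 39, 39, 33, 32, 20, 17, 22, 28, 73, 119, 123, 123, 122, 123, 122, 121, 124, 123, 124, 133, 148, 151, 165, 209, 217]
scene2 [74, 74, 76, 73, 75, 78, 82, 87, 51, 27, 23, 24, 29, 76, 126, 131, 130, 130, 129, 131, 130, 131, 132, 133, 141, 157, 160, 174, 216, 220]
scene3 [32, 34, 51, 74, 76, 77, 75, 76, 75, 76, 78, 85, 95, 58, 27, 26, 20, 40, 87, 129, 132, 131, 129, 124, 124, 133, 140, 156, 179, 162]
```

Contact is confirmed: the knob has moved about 15 mm, so the true fingertip is about 37 mm above the reported TCP z. Continuing.

Emit:
{"api": "apply_moves", "payload": {"plan": [[0,0,0.006,0,0,0,1],[0,0,0.006,0,0,0,1],[0,0,0.006,0,0,0,1],[0,0,0.004,0,0,0,1],[0,0,0,0,0,0,1]]}}

```text
t: 5.1
tcp_pos: [0.5316, 0.0485, 0.1267]
tool_rot: [0.113, 0.994, -0.0, -0.0]
force: [1.3, 1.2, 2.9]
finger_gap: 0.002
gripper_force: 1.2
```

Emit:
{"api": "apply_moves", "payload": {"plan": [[0,0,0.002,0,0,0,1],[0,0,0.002,0,0,0,1],[0,0,0,0,0,0,1]]}}

```text
t: 5.48
tcp_pos: [0.5317, 0.0485, 0.123]
tool_rot: [0.113, 0.994, -0.0, 0.0]
force: [0.4, 0.0, 3.1]
finger_gap: 0.0
gripper_force: 1.3
```

Emit:
{"api": "apply_moves", "payload": {"plan": [[0,0,0.002,0,0,0,1],[0,0,0,0,0,0,1]]}}

```text
t: 5.72
tcp_pos: [0.5317, 0.0485, 0.121]
tool_rot: [0.113, 0.994, -0.0, 0.0]
force: [1.1, -0.3, 3.3]
finger_gap: 0.001
gripper_force: 1.3
```

```bash
python3 - <<'E'
from h import *
s=sense();print(s["force"],s["tcp_pos"],s["finger_gap"])
E
```

```text
[ 1.09451748 -0.27607237  3.25973197] [0.53168205 0.04849119 0.12096023] 0.0012741209023722452
```

Emit:
{"api": "apply_moves", "payload": {"plan": [[0,0,0.001,0,0,0,1],[0,0,0.001,0,0,0,1],[0,0,0,0,0,0,1]]}}

```text
t: 6.1
tcp_pos: [0.5317, 0.0485, 0.1196]
tool_rot: [0.113, 0.994, -0.0, 0.0]
force: [0.2, -1.2, 6.3]
finger_gap: -0.004
gripper_force: 3.3
```

Emit:
{"api": "apply_moves", "payload": {"plan": [[0,0,0.001,0,0,0,1],[0,0,0,0,0,0,1]]}}

```text
t: 6.35
tcp_pos: [0.5317, 0.0485, 0.1194]
tool_rot: [0.113, 0.994, -0.0, 0.0]
force: [-0.7, -0.3, 12.5]
finger_gap: 0.002
gripper_force: 6.0
```

The foot rests on the tube (force rose from 3 to 12 N at z 0.1195, which confirms a 37.5 mm offset). Backing off.

Emit:
{"api": "apply_moves", "payload": {"plan": [[0,0,-0.003,0,0,0,1],[0,0,-0.006,0,0,0,1],[0,0,-0.008,0,0,0,1],[0,0,-0.01,0,0,0,1],[0,0,-0.01,0,0,0,1],[0,0,-0.01,0,0,0,1],[0,0,-0.02,0,0,0,1],[0,0,-0.03,0,0,0,1]]}}

```text
t: 7.35
tcp_pos: [0.5296, 0.0488, 0.2147]
tool_rot: [0.113, 0.994, 0.0, -0.003]
force: [0.3, 0.5, 0.4]
finger_gap: -0.001
gripper_force: 0.0
```

Emit:
{"api": "apply_moves", "payload": {"plan": [[-0.014,0,-0.03,0,0,0.18,1],[0,0,-0.005,0,0,0.18,-1],[0,0,0,0,0,0.18,-1],[0,0,0,0,0,0.18,-1],[0,0,0,0,0,0.18,-1],[0,0,0,0,0,0.18,-1],[0,0,0,0,0,0.18,-1],[0,0,0,0,0,0.18,-1]]}}

```text
t: 8.35
tcp_pos: [0.5439, 0.0456, 0.2498]
tool_rot: [0.742, 0.671, -0.001, -0.001]
force: [-0.1, 0.7, -0.6]
finger_gap: 1.0
gripper_force: 0.0
```

Emit:
{"api": "apply_moves", "payload": {"plan": [[0,0,0,0,0,0.18,-1],[0,0,0,0,0,0.18,-1],[0,0,0,0,0,0.18,-1],[0,0,0,0,0,0.18,-1],[0,0,0,0,0,0.18,-1],[0,0,0,0,0,0.18,-1],[0,0,0,0,0,0.18,-1],[0,0,0,0,0,0.18,-1]]}}

```text
t: 9.35
tcp_pos: [0.5439, 0.0456, 0.2497]
tool_rot: [1.0, 0.015, -0.001, -0.0]
force: [-0.8, 0.7, 0.2]
finger_gap: 0.998
gripper_force: 0.0
```

```bash
python3 - <<'E'
from h import *
s=sense();print(s["t"],s["force"],s["tcp_pos"],s["finger_gap"],s["q"].round(2))
c=snapshot("scene")[:,:,::-1]; cv2.imwrite("pics/scene4.png",c)
for n in("scene1","scene4"):
    i=cv2.cvtColor(cv2.imread(f"pics/{n}.png"),6);print(n,i[214:244,318:320].mean(1).astype(int).tolist())
a,b=[cv2.imread(f"pics/{n}.png")[232:275,278:330].astype(int) for n in("scene0","scene4")];print("tube diff",np.abs(a-b).max(2).mean())
OFF=.0375
RG2=RG*Ro.from_euler('z',np.pi)
g=gp(.014,0,0); 
p,R=plan(np.r_[g[:2],.26-OFF],RG2,4,-1)
plan(np.r_[g[:2],.05-.019-OFF],RG2,8,-1,p,R)
E
```

```text
9.35 [-0.77728262  0.69560051  0.15434111] [0.54392954 0.04561065 0.24974756] 0.998425097814858 [-0.12  0.36  1.56  0.    1.22  1.42]
scene1 [124, 117, 67, 32, 31, 39, 39, 33, 32, 20, 17, 22, 28, 73, 119, 123, 123, 122, 123, 122, 121, 124, 123, 124, 133, 148, 151, 165, 209, 217]
scene4 [124, 118, 65, 34, 33, 37, 36, 37, 37, 35, 19, 25, 28, 77, 118, 123, 122, 121, 123, 123, 122, 125, 125, 125, 134, 149, 150, 167, 208, 219]
tube diff 12.58989266547406
[[0.015, 0.004, 0.007, 0, 0.001, 0.063, -1], [0.016, 0.003, 0.007, 0, 0.0, 0.063, -1], [0.015, 0.002, 0.006, 0, 0.001, 0.063, -1], [0.016, 0.001, 0.007, 0, 0.001, 0.063, -1]]
[[0, 0.0, 0.029, 0, 0, 0.0, -1], [0, 0.0, 0.028, 0, 0, 0.0, -1], [0, 0.0, 0.029, 0, 0, 0.0, -1], [0, 0.0, 0.029, 0, 0, 0.0, -1], [0, 0.0, 0.028, 0, 0, 0.0, -1], [0, 0.0, 0.029, 0, 0, 0.0, -1], [0, 0.0, 0.029, 0, 0, 0.0, -1], [0, 0.001, 0.028, 0, 0, 0.0, -1]]
```

Emit:
{"api": "apply_moves", "payload": {"plan": [[0.015,0.004,0.007,0,0,0.063,-1],[0.016,0.003,0.007,0,0,0.063,-1],[0.015,0.002,0.006,0,0,0.063,-1],[0.016,0.001,0.007,0,0,0.063,-1],[0,0,0.029,0,0,0,-1],[0,0,0.028,0,0,0,-1],[0,0,0.029,0,0,0,-1],[0,0,0.029,0,0,0,-1]]}}

```text
t: 10.4
tcp_pos: [0.6058, 0.0319, 0.107]
tool_rot: [0.994, -0.107, -0.001, -0.0]
force: [0.3, 1.0, -0.7]
finger_gap: 0.999
gripper_force: 0.0
```

```bash
python3 - <<'E'
from h import *
s=sense();print(s["t"],s["force"],s["tcp_pos"],s["finger_gap"],s["q"].round(2))
c=snapshot("scene")[:,:,::-1]; cv2.imwrite("pics/scene5.png",c)
t=snapshot("top")[:,:,::-1]
a=cv2.resize(c[180:300,260:360],None,fx=4,fy=4,interpolation=2)
b=cv2.resize(t[150:270,240:340],None,fx=4,fy=4,interpolation=2)
p=s["tcp_pos"]+[0,0,.0375]
print("tip proj in crop",(proj("scene",p)[0]-[260,180])*4, [((proj("scene",gp(.014,y,.05))[0]-[260,180])*4).round() for y in(-.042,0,.042)])
cv2.imwrite("pics/c6.png",np.hstack([a,b]))
RG2=RG*Ro.from_euler('z',np.pi);g=gp(.014,0,0)
plan(np.r_[g[:2],.05-.019-.0375],RG2,5,-1)
E
```

```text
10.4 [ 0.28184303  0.97490454 -0.66653639] [0.60577628 0.03187384 0.10701586] 0.9990373536561424 [-0.13  0.61  1.56  0.    0.97  1.65]
tip proj in crop [139.42317111 168.50878625] [array([187., 231.]), array([147., 268.]), array([106., 306.])]
[[0.001, 0.0, 0.022, 0.0, 0.002, 0.002, -1], [0.0, 0.0, 0.022, 0.0, 0.002, 0.003, -1], [0.001, 0.0, 0.023, 0.0, 0.002, 0.002, -1], [0.0, 0.001, 0.022, 0.001, 0.001, 0.002, -1], [0.001, 0, 0.022, 0, 0.002, 0.003, -1]]
```

View pics/c6.png

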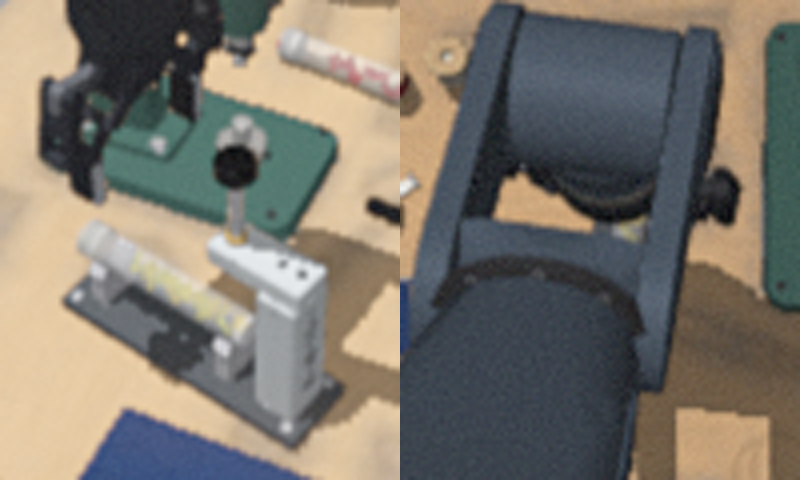

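The open fingers straddle the tube line, with tips at (95,200) and (185,120) and the midpoint matching the prediction. The tube lies in place and the knob is up. Descending to grip.

Emit:
{"api": "apply_moves", "payload": {"plan": [[0.001,0,0.022,0,0.002,0.002,-1],[0,0,0.022,0,0.002,0.003,-1],[0.001,0,0.023,0,0.002,0.002,-1],[0,0.001,0.022,0,0.001,0.002,-1],[0.001,0,0.022,0,0.002,0.003,-1],[0,0,0,0,0,0,-1]]}}

```text
t: 11.25
tcp_pos: [0.6089, 0.0301, -0.0034]
tool_rot: [0.994, -0.113, 0.003, 0.0]
force: [0.3, -0.3, -0.3]
finger_gap: 1.001
gripper_force: 0.0
```

Emit:
{"api": "apply_moves", "payload": {"plan": [[0,0,0,0,0,0,1],[0,0,0,0,0,0,1],[0,0,0,0,0,0,1],[0,0,0,0,0,0,1],[0,0,0,0,0,0,1],[0,0,0,0,0,0,1],[0,0,0,0,0,0,1]], "force": 30}}

```text
t: 12.12
tcp_pos: [0.6105, 0.0305, -0.0021]
tool_rot: [0.993, -0.114, 0.005, 0.0]
force: [1.1, 3.7, 5.2]
finger_gap: 0.265
gripper_force: 30.0
```

```bash
python3 - <<'E'
from h import *
s=sense();print(s["t"],s["force"],s["tcp_pos"],s["finger_gap"],s["gripper_force"])
p=s["tcp_pos"];R=Ro.from_quat(s["tool_rot"]);ax=gp(1,0,0)-gp(0,0,0)
print("grasp in gauge frame x,y",(p-gp(0,0,0))@ax,(p-gp(0,0,0))@np.array([-ax[1],ax[0],0]))
p1,R1=plan(p+[0,0,.027],R,3,1)
p1,R1=plan(p1+ax*.09,R1,5,1,p1,R1)
print("up");p1,R1=plan(np.r_[p1[:2],.25-.0375],R1,5,1,p1,R1)
RS2=RS*Ro.from_euler('z',np.pi)
p1,R1=plan(np.array([.43,-.03,.28-.0375]),R1,6,1,p1,R1)
E
```

```text
12.125 [1.05479249 3.68934123 5.21299281] [ 0.61046755  0.03046388 -0.00214017] 0.26506155813125803 30.02837598323822
grasp in gauge frame x,y 0.019277590742225653 0.0008040658502316361
[[0.0, 0, -0.009, 0.0, 0.0, 0.0, 1], [0.0, 0, -0.009, 0.0, 0.0, 0.0, 1], [0.0, 0, -0.009, 0.0, 0.0, 0.0, 1]]
[[0.018, 0, 0.0, 0.0, 0.0, 0.0, 1], [0.018, 0, 0.0, 0.0, 0.0, 0.0, 1], [0.018, 0, 0.001, 0.0, 0.0, 0.0, 1], [0.018, 0, 0, 0.0, 0.0, 0.0, 1], [0.018, 0, 0, 0.0, 0.0, 0.0, 1]]
up
[[0.0, 0, -0.038, 0.0, 0.0, 0.0, 1], [0.001, 0, -0.037, 0.0, 0.0, 0.0, 1], [0.0, 0, -0.038, 0.0, 0.0, 0.0, 1], [0.001, 0, -0.037, 0.0, 0.0, 0.0, 1], [0, 0, -0.038, 0.0, 0.0, 0.0, 1]]
[[-0.042, 0.017, -0.005, 0.0, 0.0, 0.0, 1], [-0.042, 0.016, -0.006, 0.0, 0.0, 0.0, 1], [-0.042, 0.017, -0.005, 0.0, 0.0, 0.0, 1], [-0.042, 0.016, -0.006, 0.0, 0.0, 0.0, 1], [-0.042, 0.017, -0.005, 0.0, 0.0, 0.0, 1], [-0.042, 0.017, -0.005, 0.0, 0.0, 0.0, 1]]
```

Emit:
{"api": "apply_moves", "payload": {"plan": [[0,0,-0.009,0,0,0,1],[0,0,-0.009,0,0,0,1],[0,0,-0.009,0,0,0,1],[0.01,0,0,0,0,0,1],[0.02,0,0,0,0,0,1],[0.02,0,0,0,0,0,1],[0.02,0,0,0,0,0,1],[0.02,0,0,0,0,0,1]]}}

```text
t: 13.12
tcp_pos: [0.6984, 0.0092, 0.0246]
tool_rot: [0.993, -0.114, 0.005, 0.001]
force: [1.1, 0.9, 0.2]
finger_gap: 0.261
gripper_force: 29.5
```

```bash
python3 - <<'E'
from h import *
s=sense();print(s["t"],s["force"],s["tcp_pos"],s["finger_gap"],s["gripper_force"],s["q"].round(2))
c=snapshot("scene")[:,:,::-1]; cv2.imwrite("pics/scene6.png",c)
cv2.imwrite("pics/top6.png",snapshot("top")[:,:,::-1])
E
```

```text
13.125 [1.05552522 0.94814945 0.23229429] [0.69840242 0.00919094 0.02456648] 0.26052915082968875 29.546312391757965 [-0.15  0.82  1.36 -0.    0.96  1.65]
```

Emit:
{"api": "apply_moves", "payload": {"plan": [[0,0,-0.03,0,0,0,1],[0,0,-0.038,0,0,0,1],[0,0,-0.038,0,0,0,1],[0,0,-0.038,0,0,0,1],[0,0,-0.038,0,0,0,1],[0,0,-0.02,0,0,0,1]]}}

```text
t: 13.98
tcp_pos: [0.6956, 0.0101, 0.2293]
tool_rot: [0.993, -0.114, 0.006, 0.001]
force: [0.7, 1.1, -0.4]
finger_gap: 0.262
gripper_force: 29.5
```

Emit:
{"api": "apply_moves", "payload": {"plan": [[-0.036,0.014,-0.005,0,0,0,1],[-0.036,0.014,-0.005,0,0,0,1],[-0.036,0.014,-0.005,0,0,0,1],[-0.036,0.014,-0.005,0,0,0,1],[-0.036,0.014,-0.005,0,0,0,1],[-0.036,0.014,-0.005,0,0,0,1],[-0.036,0.014,-0.005,0,0,0,1]]}}

```text
t: 14.85
tcp_pos: [0.4252, -0.028, 0.2594]
tool_rot: [0.994, -0.114, 0.004, 0.0]
force: [0.2, -1.0, -0.2]
finger_gap: 0.263
gripper_force: 29.5
```

```bash
cat >> h.py <<'E'
RS2=RS*Ro.from_euler('z',np.pi); OFF=.0375
E
python3 - <<'E'
from h import *
s=sense();print(s["t"],s["force"],s["tcp_pos"],s["finger_gap"],s["gripper_force"],s["q"].round(2))
gz=.0265-(-.0021+.0375-.05+.0265) # placeholder
d=.05-(-.0021+OFF)  # grasp(axis) behind tip
print("axis depth",d)
R=RS2; cap=cframe(H,np.array([-.155,0,0])); z=R.apply([0,0,1])
gpt=cap+sight*(.070-.0193)
for name,tcp in(("tooloff",gpt+z*(d+OFF)),("worldoff",gpt+z*d-[0,0,OFF])):print(name,tcp,"tail",cap+sight*.142)
tgt=gpt+z*(d+OFF)
pre=tgt+sight*.06
p,Rr=plan(np.array([.42,-.20,.23]),cur()[1],4,1)
plan(pre,R,5,1,p,Rr)
E
```

```text
14.85 [ 0.21789311 -0.9765151  -0.189853  ] [ 0.42522132 -0.02804036  0.25935895] 0.2631850581794172 29.526889622211456 [-0.33  0.16  1.82  0.    1.15  1.47]
axis depth 0.014600000000000002
tooloff [ 0.5398354  -0.34359068  0.13590343] tail [ 0.43557663 -0.35384087  0.14457183]
worldoff [ 0.5240745  -0.34514021  0.13239524] tail [ 0.43557663 -0.35384087  0.14457183]
[[0.008, 0.042, 0.007, 0.0, 0.0, 0.0, 1], [0.009, 0.042, 0.008, 0.0, 0.0, 0.0, 1], [0.008, 0.043, 0.007, 0.0, 0.0, 0.0, 1], [0.009, 0.042, 0.008, 0.0, 0.0, 0.0, 1]]
[[0.019, 0.026, 0.024, 0.014, 0.085, -0.064, 1], [0.016, 0.027, 0.025, 0.015, 0.085, -0.064, 1], [0.011, 0.029, 0.026, 0.014, 0.085, -0.064, 1], [0.008, 0.03, 0.026, 0.015, 0.085, -0.064, 1], [0.003, 0.03, 0.026, 0.014, 0.084, -0.064, 1]]
```

Emit:
{"api": "apply_moves", "payload": {"plan": [[0.008,0.042,0.007,0,0,0,1],[0.009,0.042,0.008,0,0,0,1],[0.008,0.043,0.007,0,0,0,1],[0.009,0.042,0.008,0,0,0,1],[0.019,0.026,0.024,0.014,0.085,-0.064,1],[0.016,0.027,0.025,0.015,0.085,-0.064,1],[0.011,0.029,0.026,0.014,0.085,-0.064,1],[0.008,0.03,0.026,0.015,0.085,-0.064,1]]}}

```text
t: 15.85
tcp_pos: [0.4751, -0.32, 0.1342]
tool_rot: [0.984, 0.016, 0.176, -0.008]
force: [0.8, 0.6, 0.1]
finger_gap: 0.264
gripper_force: 29.5
```

Emit:
{"api": "apply_moves", "payload": {"plan": [[0.003,0.03,0.026,0.014,0.084,-0.064,1],[0,0,0,0,0,0,1],[0,0,0,0,0,0,1]]}}

```text
t: 16.23
tcp_pos: [0.4873, -0.3468, 0.1118]
tool_rot: [0.976, 0.046, 0.214, -0.011]
force: [0.9, 1.9, 0.1]
finger_gap: 0.26
gripper_force: 29.6
```

```bash
python3 - <<'E'
from h import *
s=sense();print(s["t"],s["force"],s["tcp_pos"],s["finger_gap"],s["gripper_force"],s["q"].round(2))
R=Ro.from_quat(s["tool_rot"]);print("rot err",(R.inv()*RS2).as_rotvec().round(3))
c=snapshot("scene")[:,:,::-1]; cv2.imwrite("pics/scene7.png",c)
t=snapshot("top")[:,:,::-1]; cv2.imwrite("pics/top7.png",t)
p=s["tcp_pos"]
for nm,g in(("tooloff",p-R.apply([0,0,.0146+OFF])),("worldoff",p+[0,0,OFF]-R.apply([0,0,.0146]))):
    cap=g+R.apply([1,0,0])*.0507;tail=cap-R.apply([1,0,0])*.142
    print(nm,"cap",cap,proj("scene",cap)[0],proj("top",cap)[0],"tail",proj("scene",tail)[0],proj("top",tail)[0])
a=cv2.resize(c[105:205,300:400],None,fx=4,fy=4,interpolation=2)
b=cv2.resize(t[140:240,390:490],None,fx=4,fy=4,interpolation=2)
cv2.imwrite("pics/c7.png",np.hstack([a,b]))
E
```

```text
16.225 [0.8771525  1.92747201 0.07555386] [ 0.48728749 -0.346784    0.11184755] 0.25990376229680695 29.56082046031952 [-1.03  0.54  1.84  0.66  0.67 -0.06]
rot err [-0.001  0.003 -0.003]
tooloff cap [ 0.51136125 -0.34465213  0.18041   ] [379.76936054 142.9489348 ] [446.46145032 234.153827  ] tail [419.32775432 167.23390102] [446.64339649 286.00503321]
worldoff cap [ 0.52701298 -0.34307085  0.18386925] [374.78835405 141.04250656] [445.97403625 227.72695822] tail [414.34476961 165.30764589] [446.20197259 279.8692091 ]
```

```bash
python3 - <<'E'
from h import *
for n,(r0,r1,c0,c1) in(("scene",(130,180,355,430)),("top",(205,300,425,470))):
    a=cv2.imread(f"pics/{n}0.png").astype(int);b=cv2.imread(f"pics/{n}7.png").astype(int)
    d=np.abs(a-b).max(2)>28;g=b.mean(2)
    print(n,r0,c0)
    for r in range(r0,r1):print(r,''.join(('.' if not d[r,c] else '#' if g[r,c]<75 else '+' if g[r,c]<125 else 'o') for c in range(c0,c1)))
E
```

```text
scene 130 355
130 ................................................########################...
131 ................................................#######################+...
132 ...............................................########################+...
133 ..............................................##############+++#####++.....
134 .............................................+#############+....o+++.......
135 ............................................+##############o...............
136 ............................................+########++####+...............
137 ............................................########++++###+...............
138 ..........................................o+#######+.++####................
139 ...........................................+######+++++###.................
140 ...........................oo.............+#######++++####.................
141 ..........................ooooo.........+++######+++++##++.................
142 .........................ooooooo........oo+#####+++++##....................
143 ........................oooooooooo.....+oo
[... 6975 characters left out ...]

286 ################++++ooo..o+####.#############
287 +################+++++ooo++####.####.########
288 ##################++++++++++###o#############
289 #####+##+##########++++++++++##+#############
290 ####+#+############++++++++++################
291 ####+#+#############++++++++++###############
292 ++++#+##############+++++++++++##############
293 +++++++##############+++++++++++#############
294 +++++++#++###########++++++++++##############
295 +++++#++##############+++++++++##############
296 ++++++#++#+############+++++++###############
297 ++++#+++#+#+##+########+++++#################
298 ++++++++#+#+############+++##################
299 ++++++++++++#############++##################
```

Tool-axis offset confirmed: cap end at scene ≈(379.7,143.8), top ≈(446.5,235), tail at scene ≈(419.5,167), all as predicted. Now the final advance along the line of sight.

```bash
python3 - <<'E'
from h import *
p,R=cur()
g=p-R.apply([0,0,.0146+OFF]);cap=g+R.apply([1,0,0])*.0497
e=cframe(H,np.array([-.155,0,0]))-cap;print(e)
plan(p+e,RS2,7,1)
E
```

```text
[0.05260207 0.00321371 0.02357343]
[[0.008, 0.0, 0.0, 0.0, 0.0, 0, 1], [0.008, 0.001, 0.0, 0.0, 0.001, 0, 1], [0.009, 0, 0.0, 0.0, 0, -0.001, 1], [0.008, 0.0, 0.0, 0.0, 0.0, 0.0, 1], [0.008, 0.0, 0.001, 0.0, 0.0, 0.0, 1], [0.008, 0.001, 0, 0.0, 0.001, 0, 1], [0.009, 0, 0, 0.0, 0.0, 0, 1]]
```

Emit:
{"api": "apply_moves", "payload": {"plan": [[0.008,0,0,0,0,0,1],[0.008,0.001,0,0,0.001,0,1],[0.009,0,0,0,0,-0.001,1],[0.008,0,0,0,0,0,1],[0.008,0,0.001,0,0,0,1],[0.008,0.001,0,0,0.001,0,1],[0.009,0,0,0,0,0,1],[0,0,0,0,0,0,1]]}}

```text
t: 17.32
tcp_pos: [0.5415, -0.3451, 0.1358]
tool_rot: [0.975, 0.047, 0.216, -0.01]
force: [0.6, -0.8, -1.0]
finger_gap: 0.268
gripper_force: 29.6
```

```bash
python3 - <<'E'
from h import *
s=sense();p,R=cur();print(s["t"],s["qd"].round(3),s["finger_gap"],s["force"],(R.inv()*RS2).as_rotvec().round(3))
cap=p-R.apply([0,0,.0146+OFF])+R.apply([1,0,0])*.0497;print("cap err",cframe(H,np.array([-.155,0,0]))-cap)
c=snapshot("scene")[:,:,::-1];t=snapshot("top")[:,:,::-1]
cv2.imwrite("pics/scene8.png",c);cv2.imwrite("pics/top8.png",t)
for nm,q in(("lens",-.075),("show",-.155),("tail",-.155-.142)):
    X=cframe(H,np.array([q,0,0]));print(nm,(proj("scene",X)[0]-[310,80])*4,(proj("top",X)[0]-[400,150])*4+[400,0])
a=cv2.resize(c[80:180,310:410],None,fx=4,fy=4,interpolation=2);b=cv2.resize(t[150:250,400:500],None,fx=4,fy=4,interpolation=2)
cv2.imwrite("pics/c8.png",np.hstack([a,b]))
E
```

```text
17.325 [-0.01   0.002  0.022 -0.     0.    -0.009] 0.26765171035959123 [ 0.64696753 -0.84168375 -1.02714524] [ 0.001 -0.001 -0.   ]
cap err [-0.00073873  0.00154735  0.00050072]
lens [124.1075451  155.69818328] [586.21257975 120.84941289]
show [214.60299793 211.07009044] [587.66751996 247.75705821]
tail [373.46110589 308.58070127] [589.30025537 460.93399086]
```

View pics/c8.png

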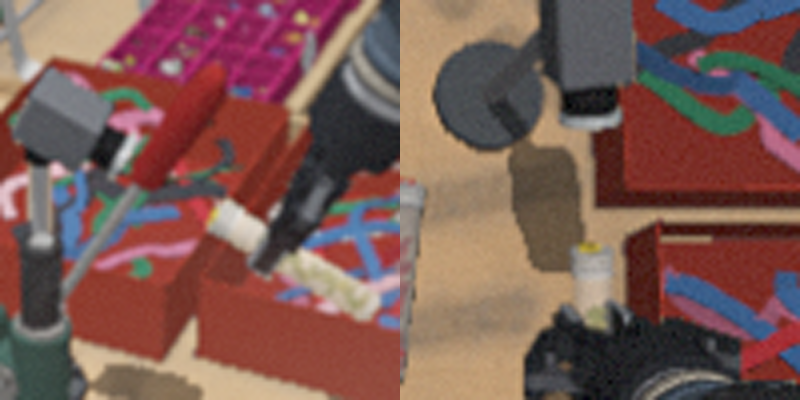

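```bash
python3 - <<'E'
from h import *
for n,(r0,r1,c0,c1) in(("scene",(124,166,355,410)),("top",(206,232,436,460))):
    a=cv2.imread(f"pics/{n}0.png").astype(int);b=cv2.imread(f"pics/{n}8.png").astype(int)
    g=b.min(2); d=np.abs(a-b).max(2)>28
    print(n,r0,c0)
    for r in range(r0,r1):print(r,''.join('Y' if d[r,c] and b[r,c,0]<b[r,c,2]-60 else '.' if not d[r,c] else '#' if g[r,c]<75 else 'o' for c in range(c0,c1)))
def tri(s,t):
    (o,d),(q,e)=ray("scene",s),ray("top",t);A=np.c_[d,-e];k=np.linalg.lstsq(A,q-o,rcond=None)[0];x,y=o+d*k[0],q+e*k[1];return (x+y)/2,np.linalg.norm(x-y)
print("lens",tri((310+128/4,80+152/4),(400+191/4,150+117/4)))
E
```

```text
scene 124 355
124 ............................########o#####.............
125 ............................#######oo.#####............
126 ...........................#######oooo#####............
127 ...........................######ooooo####.............
128 ..........................#######oooo####..............
129 ...........oY............#######oooo#####..............
130 ..........oooo..........o#######oooo####...............
131 .........ooooooo.........o#####o.o.###.................
132 ........YYooooooo.......oo####.oooo###.................
133 .......YYYoooooooo......o#####ooooo##..................
134 .......YYooooooooooo..ooo#####oooo##...................
135 ......YYooooooooooooo.o#########o###...................
136 ......Yooooooooooooooo#############Y...................
137 ......Yoooooooooooooooo###########o....................
138 .......ooooooooooooooo###########......................
139 .........ooooooooooooo##########.......................
140 ...........Yoooooooooo##########.......................
141 .............ooooooooo########o........................
142 ..
[... 1588 characters left out ...]
..
211 .......o.YYYY..o........
212 ......oo.YYYY..oo.......
213 ......ooo.....ooo.......
214 .......oooooooooo.......
215 ......ooooooooooo.......
216 .......oooooooooo.......
217 ........ooooooooo.......
218 .......oooooooooo.......
219 ........ooooooooo.......
220 .........oooooooo.......
221 .........ooooooo........
222 .........ooooooo........
223 .........oooooooo.......
224 .........ooooooo........
225 ........oooooooooo......
226 ....ooo..ooo.ooooooo....
227 ...ooooo.oo....oo##oo#..
228 ..###oooo......oo##ooo#.
229 ..####oooo....ooo###oo##
230 ..########o....oo###o###
231 .o#########ooo.oo#######
lens (array([ 0.63598752, -0.33712636,  0.24022976]), np.float64(0.0037688925989743803))
```

```bash
python3 - <<'E'
from h import *
def tri(s,t):
    (o,d),(q,e)=ray("scene",s),ray("top",t);A=np.c_[d,-e];k=np.linalg.lstsq(A,q-o,rcond=None)[0];x,y=o+d*k[0],q+e*k[1];return (x+y)/2,(x-y).round(4)
c,g=tri((364.3,133.4),(447.6,212.8));print("cap",c,g)
L=cframe(H,np.array([-.075,0,0]));print("fk show",cframe(H,np.array([-.155,0,0])))
for l in(L,np.array([.636,-.336,.2388])):
    v=c-l;print("along",v@sight,"off",(v-sight*(v@sight)).round(4))
R=cur()[1];ax=R.apply([1,0,0])
print("tail pred",proj("scene",c-ax*.142)[0],"seen 403.5,157.5; dir pred",proj("scene",c-ax*.142)[0]-proj("scene",c)[0])
E
```

```text
cap [ 0.56212629 -0.3437145   0.20126015] [0.0003 0.0001 0.    ]
fk show [ 0.56367467 -0.34124692  0.20454086]
along 0.08300113767302085 off [ 0.0012 -0.0022 -0.002 ]
along 0.0831793065457492 off [ 0.0012 -0.0003 -0.0024]
tail pred [403.94171817 157.73850482] seen 403.5,157.5; dir pred [39.59752381 24.33272254]
```

The picture shows the cap end (scene 364.3,133.4 / top 447.6,212.8) 83 mm from the lens, about 2 mm low and well aligned. I'll make one small trim and hold.

Emit:
{"api": "apply_moves", "payload": {"plan": [[0.003,-0.001,-0.002,0,0,0,1],[0,0,0,0,0,0,1],[0,0,0,0,0,0,1],[0,0,0,0,0,0,1],[0,0,0,0,0,0,1]]}}

```text
t: 18.05
tcp_pos: [0.5425, -0.3438, 0.1385]
tool_rot: [0.975, 0.047, 0.216, -0.01]
force: [0.5, 0.3, 0.2]
finger_gap: 0.262
gripper_force: 29.6
```

```bash
python3 - <<'E'
from station import *
s=sense();print(s["t"],s["tcp_pos"],s["qd"].round(3),s["finger_gap"],s["gripper_force"])
print(sign_off())
E
```

```text
18.05 [ 0.5424797  -0.34376429  0.13845589] [-0.001 -0.002 -0.     0.001  0.001 -0.001] 0.26224715205882826 29.561629593372345
the job is handed in; nothing more can be done
None
```

The job is handed in at 18 s: I pressed the gauge onto the tube (peak about 12 N) and let it spring fully back up, and the arm now holds the tube steadily in line with the camera, cap end about 8 cm from the lens (within a few millimetres, by my own camera measurements).

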